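# Fold away the sorting gate on the packing table

## Robot

A 6-joint arm with a two-finger parallel gripper is mounted at the origin on the work surface. World frame = base frame: x ahead of the robot, y to its left, z up, the work surface at z = 0. Lengths are in m, angles in rad, forces in N, time in s.
With the tool pointing down it reaches from about 0.325 to 0.775 m from the base axis. Payload 5.5 kg.
Tool frame: the origin (TCP) lies at the very end of the fingers, on their centre line; the grasp point (between the pads) lies 19 mm behind it (hold_point_z is the distance from the TCP to the grasp point, in m); z points along the fingers, y is the line along which they close (so a half turn about z gives the same grasp; the last joint's range is limited). The gripper opens to 88 mm and grips with 3 to 60 N. Pads are 20 mm wide; open, the fingers measure 115 mm over their backs; the gripper's body (75 mm by 178 mm) begins 61 mm behind the grasp point.
Start: joints at [1.279, 0.091, 1.231, -0, 1.82, -0.057], TCP at [0.14, 0.584, 0.223] pointing down, gripper open.
Joint ranges: [-2.87, 2.87], [-0.86, 2.18], [0.17, 2.46], [-1.51, 4.65], [0.06, 2.69], [-2.65, 2.65]. Speed limits (rad/s): [2.57, 2.57, 3.01, 3.14, 3.14, 3.14].

## Interface

Orientations are given as a unit quaternion [w, x, y, z].
In Python, from plant import sense, read_camera, camera_params, hand_in, hold_point_z gives the robot as it stands. The module is installed in compiled form; this text tells all that it offers.
- The arm moves only by the tool arm_command, never from a script. Its argument "moves" is a list of rows, each an object with "hand": the opening, from -1 (shut) to 1 (fully open), so that 0 is half open; "dp": the shift along the tool's x, y, z in m, a list of three; "twist": the turn about the tool's z in rad. In form: [{"hand": hand, "dp": [dx, dy, dz], "twist": twist}, ...]. A call has 1 to 10 rows; each row shifts and turns the commanded pose from where the row before left it, along the tool's axes as they then stand; what a row does not reach is not made up. A row lasts 1/8 s, in which the tool goes at most 62.5 mm and 10.7 degrees, less where a joint would pass 70% of its speed; a pose out of reach is approached as far as the arm can. A call with a gripper value outside its range is refused whole. The fingers move at their own pace and stop on an object; "force" is the grip in N (left out, the last holds). Time passes only in rows, so rows that do not move let the fingers close. It gives the time, the measured TCP pose, the force, the opening and the grip force at its end, in the units of the state.
- sense(): the state, without advancing time (a new reading comes with each control period).
- read_camera(name): name is "scene" or "top"; returns (picture, depth): 480x640x3 uint8, red, green, blue; 480x640 float32, m along the optical axis (not along the pixel's ray), 0 where there is no reading.
- camera_params(name): a dict with "fx", "fy", "cx", "cy" (pixels), "D" ([k1, k2, p1, p2, k3] as OpenCV has them; the pictures are not rectified), "R" (3x3) and "t" (3): a world point X has camera coordinates R X + t. Camera axes: x right, y down, z forward; pixel columns grow to the right and rows downward; lengths in m; the calibration is good to about 2 mm. A picture is of the moment at which its call begins. camera_params takes no time and is no camera call.
- hand_in(): hands the job in; it is judged then, once.
The state is a dict: "t": time; "joint_pos": joint angles; "qvel": joint speeds; "tau": joint torques, N m; "tcp_pos": TCP position; "eef_rot": TCP orientation; "wrist_force": force on the tool from outside, world axes, zero at the start; "torque": the same for the moment, N m; "grip_width": opening from 0.0 (shut) to 1.0 (fully open); "grasp_force": force on a finger pad.
Only numpy, scipy, OpenCV 4.12 (cv2) and the standard library are available. Lean on these libraries where they do the work, as an engineer would, in place of code of your own. Each camera call takes 0.05 s, during which the arm holds its last target. There are 200 camera calls.

## Task

The three-leaf folding gate stands open across the packing table. Fold it away leaf by leaf: first fold the end leaf right back flat against the middle leaf while the middle leaf still stands out, then swing the two together until the middle leaf is fully home beside the fixed leaf, and only then flip the keeper right down over the tops of the folded leaves. Leave the goods on the table where they are.

Things in the scene. Friction and masses are not known exactly. Their poses are not given: they have to be found in the camera images.
- gate: Fixed frame of a steel-framed gate with white panels. Origin: on hinge A's vertical axis at table height, z up. All leaves are upright, 12 mm thick, from 14 to 100 mm above the table. Fixed leaf: parallel to x, from x = -210 to 20 mm, at y = 44 mm. Folded, the end leaf lies between at y = 22 mm and the middle leaf at y = 0. A foot plate 8 mm high reaches y = 85 mm.
- hinge_a (a point): Top end of hinge A, the vertical hinge between fixed leaf and middle leaf: on the axis, 100 mm above the table. Axes as the gate's.
- middle_leaf (a joint): Angle of the middle leaf about hinge A, rad. 0 = fully home (stop), parallel to the fixed leaf, pointing along the gate's -x; grows counter-clockwise seen from above, so at 1.57 the leaf points along the gate's -y. Stop at 1.8. Stiff hinge (0.25 N m): stays where left.
- hinge_b (a point): Top of hinge B, the vertical hinge between middle and end leaf, 190 mm along the middle leaf from hinge A and 22 mm to its folding side, 100 mm above the table. Moves with the middle leaf; its x axis points back along the middle leaf towards hinge A.
- end_leaf (a joint): Angle of the end leaf (165 mm long) about hinge B relative to the middle leaf, rad. 0 = fully flat against the middle leaf (stop), pointing back to hinge A on the side that faces the fixed leaf when folded; grows counter-clockwise seen from above; at 3.14 it runs straight on from the middle leaf. Easy hinge (0.06 N m): stays where left.
- middle_knob (a point): Grip height on the black upright round knob of the middle leaf (22 mm diameter, from the leaf's top at 100 mm up to 145 mm above the table; this point is on its axis at 125 mm), 170 mm from hinge A. The knob spins freely on its own upright axis.
- end_knob (a point): Grip height on the same kind of knob (22 mm diameter, 100 to 145 mm above the table, this point at 125 mm, spins freely) on the end leaf, 150 mm from hinge B.
- keeper (a joint): Angle of the keeper, a dark steel flap (26 x 74 x 6 mm, tip lip 20 mm down) hinged at the outer top of the fixed leaf, rad. 0 = level across the leaf tops, lip in front of the middle leaf, upper face 113 mm above the table; 1.57 = upright; starts near 2, leaning outward (gate's +y). 0.05 N m: stays where left. Push it over from outside, then press down.
- keeper_pivot (a point): Middle of the keeper's hinge line, 110 mm above the table at x = -100, y = +58 mm in the gate's frame; the hinge line runs along the gate's x axis.
- keeper_tip (a point): Centre of the keeper's tip edge, 74 mm from its pivot.
- jar: Glass jar, 68 mm diameter, 95 mm high, origin under its centre. Stands beyond the free end of the open gate. Leave alone.
- squash_a: Dark green squash, 106 mm diameter, 72 mm high (stalk to 84 mm), origin under its centre; stands beyond the gate. Leave alone.
- carton: Cardboard carton 90 x 130 x 70 mm high, origin under its centre; stands beyond the gate. Leave alone.
- squash_b: A second squash of the same size, to the right of the gate. Leave alone.
- tape_roll: Roll of packing tape lying flat, 110 mm diameter, 48 mm high, origin under its centre. Leave alone.
- spray: Clear bottle, 72 mm diameter, 190 mm high, origin under its centre. Leave alone.
- bowl: Steel bowl, 140 mm diameter, 60 mm high, origin under its centre. Leave alone.

How it is judged:
On the way, in this order (a step that is already met when the one before it is completed fails the run):
1. the end leaf is folded flat against the middle leaf while the middle leaf still stands out (value of joint end_leaf below 0.1 rad and value of joint each of middle_leaf, keeper above 0.8 rad), for 0.2 s.
2. both leaves are swung home beside the fixed leaf, the keeper still up (value of joint middle_leaf below 0.1 rad and value of joint end_leaf below 0.15 rad and value of joint keeper above 0.8 rad), for 0.2 s.
At the end, for the whole second after the job is handed in: End leaf within 0.12 rad of flat against the middle leaf, middle leaf within 0.1 rad of home, keeper within 0.12 rad of level over them, all at rest; every piece of goods still standing within 30 mm of its place (value of joint each of end_leaf, keeper below 0.12 rad and value of joint middle_leaf below 0.1 rad and velocity of joint end_leaf between -0.05 and 0.05 rad/s and velocity of joint middle_leaf between -0.05 and 0.05 rad/s and velocity of joint keeper between -0.05 and 0.05 rad/s); the robot touches nothing.
It fails at once if a piece of goods is shifted by more than 30 mm or tipped over (distance of any of jar, squash_a, carton, squash_b, tape_roll, spray, bowl from where it was at the start of the episode above 0.03 m or angle between any of jar, squash_a, carton, squash_b, tape_roll, spray, bowl's own z axis and vertical above 0.4 rad).
It also fails if it takes over 72 s, if anything falls off the work surface, if the arm or the gripper's body presses on something with over 40 N, if the wrist force passes 120 N, or if a joint passes its speed limit or range.

## Working session

There is one attempt and no reset: what is moved stays moved. The work goes in short steps, Python scripts to look and compute and a tool call to move; the robot and the scene stay as the last step left them, time stands still between calls to the robot, and variables do not carry over. Pictures are saved under pics/ and viewed, at most 10 in all, crops included, and the job is handed in when it is done.

Besides the shell and the picture viewer there is one more tool, called by a JSON object that holds its "api" and its "payload", one argument or row to a line. arm_command: Moves the arm, as the interface text tells. Its arguments: {"type":"object","properties":{"moves":{"type":"array"},"force":{"type":"number"}},"required":["moves"]}

```bash
mkdir -p pics; cat > h.py <<'E'
import numpy as np, cv2
from plant import *
def snap(n,f):
    p,d=read_camera(n); cv2.imwrite(f'pics/{f}.png',p[:,:,::-1]); np.savez(f'pics/{n}.npz',p=p,d=d); return p,d
def P(n):
    c=camera_params(n); K=np.array([[c['fx'],0,c['cx']],[0,c['fy'],c['cy']],[0,0,1]]); return K,np.array(c['D']),np.array(c['R']),np.array(c['t'])
def ray(n,uv):
    K,D,R,t=P(n); q=cv2.undistortPoints(np.array([[uv]],float),K,D)[0,0]; return -R.T@t, R.T@np.array([*q,1])
def atz(n,uv,z):
    o,r=ray(n,uv); return o+r*(z-o[2])/r[2]
def dep(n,uv,d):
    o,r=ray(n,uv); return o+r*d[int(uv[1]),int(uv[0])]
def proj(n,X):
    K,D,R,t=P(n); return cv2.projectPoints(np.array(X,float).reshape(-1,3),cv2.Rodrigues(R)[0],t,K,D)[0].reshape(-1,2)
E
python3 - <<'E'
from h import *
for n in('scene','top'): snap(n,n+'0'); print(n,camera_params(n))
print(sense(),hold_point_z)
E
```

```text
scene {'fx': 518.1466368594467, 'fy': 518.1466368594467, 'cx': 317.6944519359773, 'cy': 237.08677867959776, 'D': array([-0.00506065,  0.        ,  0.        ,  0.        ,  0.        ]), 'R': array([[-0.87605086,  0.48179336,  0.02024952],
       [ 0.29055686,  0.56090513, -0.77521748],
       [-0.38485269, -0.67324631, -0.63136979]]), 't': array([ 0.55579838, -0.12329855,  1.38090686])}
top {'fx': 515.596898599047, 'fy': 515.596898599047, 'cx': 312.7355832457602, 'cy': 236.2682896958539, 'D': array([-0.08102237,  0.        ,  0.        ,  0.        ,  0.        ]), 'R': array([[ 2.05820113e-02, -9.99779823e-01,  4.08492526e-03],
       [-9.87558958e-01, -2.09671815e-02, -1.55845057e-01],
       [ 1.55896392e-01, -8.26499823e-04, -9.87773067e-01]]), 't': array([-0.02476372,  0.64596581,  1.26442834])}
{'t': 0.1, 'joint_pos': array([ 1.27926753e+00,  9.17599306e-02,  1.23173260e+00, -2.02559982e-05,
        1.81977927e+00, -5.67155818e-02]), 'qvel': array([-0.00091799, -0.00155949, -0.00502324, -0.0004853 ,  0.00074702,
       -0.00040389]), 'tau': array([ 2.02055751e-03, -4.47857165e+01, -4.07571137e+01,  7.00416206e-02,
        2.83783633e-02, -7.68554969e-05]), 'tcp_pos': array([0.13954167, 0.58328846, 0.22165265]), 'eef_rot': array([-1.35781540e-04,  1.17139494e-01,  9.93115116e-01, -8.28579587e-04]), 'wrist_force': array([-0.39152014,  0.48433625, -0.85939598]), 'torque': array([-0.02678117, -0.00153197,  0.05581394]), 'grasp_force': 0.0, 'grip_width': 0.9995322371120902} 0.0187
```

```bash
sleep 1
```

```text
(no output)
```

View pics/scene0.png

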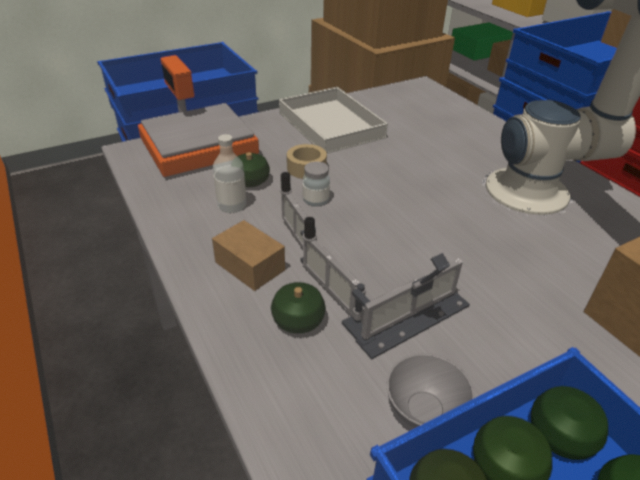

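View pics/top0.png

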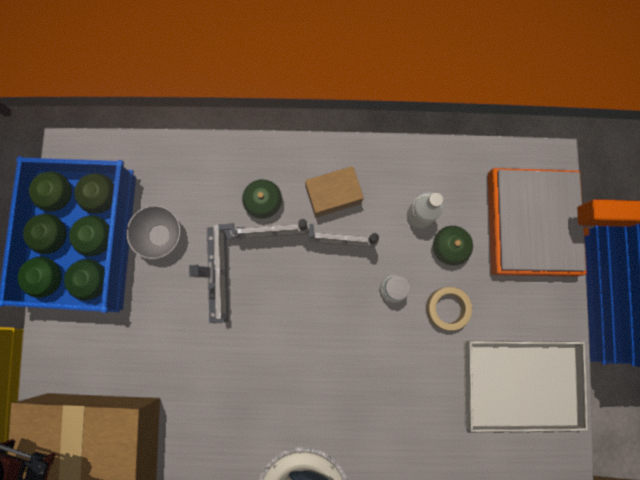

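The scene view shows the gate right of centre: keeper (438,263), middle knob (310,228), end knob (285,182). In the top view, hinge A is near (226,230), the middle knob (303,225), the end knob (374,239) and the keeper (200,271), leaning left. Next I measure them by depth and check across the two views.

```bash
cat >> h.py <<'E'
def cloud(n,p,d):
    K,D,R,t=P(n); v,u=np.mgrid[:480,:640]; q=cv2.undistortPoints(np.stack([u,v],-1).reshape(-1,1,2).astype(float),K,D).reshape(480,640,2)
    return (np.concatenate([q,np.ones((480,640,1))],-1)*d[...,None]-t)@R
E
python3 - <<'E'
from h import *
C={}
for n in('top','scene'):
    f=np.load(f'pics/{n}.npz'); X=cloud(n,f['p'],f['d']); ok=f['d']>0
    print(n)
    top0=[dict(k='M',uv=(303,225)),dict(k='E',uv=(374,239))]
    for g in top0:
        c=atz('top',g['uv'],.14)
        m=ok&(np.hypot(X[...,0]-c[0],X[...,1]-c[1])<.03)&(X[...,2]>.108)&(X[...,2]<.17)
        v,u=np.nonzero(m); Z=X[m]; hi=Z[:,2]>Z[:,2].max()-.012
        print(g['k'],len(Z),'px',u.mean(),v.mean(),'mean',Z.mean(0).round(4),'min',Z.min(0).round(4),'max',Z.max(0).round(4),'topmean',Z[hi].mean(0).round(4))
    a=atz('top',(226,275),.1)
    m=ok&(abs(X[...,0]-a[0])<.16)&(abs(X[...,1]-a[1])<.12)
    # fixed leaf top strip
    s=m&(X[...,2]>.092)&(X[...,2]<.106)&(X[...,1]>a[1]-.0)
    Z=X[s]; print('leaf top',len(Z)); 
    for x in np.arange(a[0]-.15,a[0]+.15,.03):
        q=Z[abs(Z[:,0]-x)<.015]
        if len(q): print(round(x,3),len(q),q[:,1].min().round(4),np.median(q[:,1]).round(4),q[:,1].max().round(4))
    k=m&(X[...,2]>.115); Z=X[k]; print('keeper/high',len(Z),Z.min(0).round(3),Z.max(0).round(3))
f=np.load('pics/top.npz')['p'][195:335,180:390]; g=cv2.resize(np.ascontiguousarray(f[:,:,::-1]),None,fx=3.8,fy=3.8,interpolation=cv2.INTER_CUBIC); cv2.imwrite('pics/crop1.png',g)
E
```

```text
top
M 84 px 302.04761904761904 224.17857142857142 mean [0.6608 0.0149 0.1403] min [0.6521 0.0054 0.1087] max [0.6732 0.025  0.149 ] topmean [0.6626 0.0149 0.1446]
E 88 px 373.1136363636364 238.125 mean [ 0.6309 -0.1548  0.1394] min [ 0.6214 -0.1665  0.1086] max [ 0.6431 -0.1456  0.1504] topmean [ 0.6325 -0.1563  0.1446]
leaf top 540
0.449 70 0.2051 0.2121 0.219
0.479 63 0.2072 0.2141 0.2205
0.509 67 0.2099 0.216 0.2326
0.539 76 0.2115 0.2189 0.2311
0.569 64 0.214 0.2208 0.2271
0.599 48 0.2195 0.224 0.2283
0.629 55 0.2206 0.2264 0.2319
0.659 97 0.1979 0.2181 0.2333
keeper/high 271 [0.52  0.226 0.115] [0.566 0.271 0.19 ]
scene
M 213 px 309.0469483568075 226.82159624413146 mean [0.6678 0.0195 0.1316] min [0.6555 0.0019 0.1081] max [0.6762 0.0267 0.1482] topmean [0.6666 0.0177 0.1433]
E 164 px 284.9207317073171 181.09146341463415 mean [ 0.6375 -0.1516  0.1312] min [ 0.6245 -0.1687  0.1086] max [ 0.6464 -0.1441  0.1483] topmean [ 0.6364 -0.154   0.1435]
leaf top 799
0.449 87 0.2055 0.2154 0.2213
0.479 49 0.2163 0.2205 0.2228
0.509 18 0.2117 0.2214 0.2355
0.539 71 0.2125 0.2369 0.239
0.569 123 0.2145 0.2276 0.2409
0.599 113 0.2171 0.2267 0.232
0.629 121 0.2197 0.2287 0.2349
0.659 217 0.1977 0.2227 0.2353
keeper/high 349 [0.529 0.228 0.115] [0.571 0.273 0.187]
```

View pics/crop1.png

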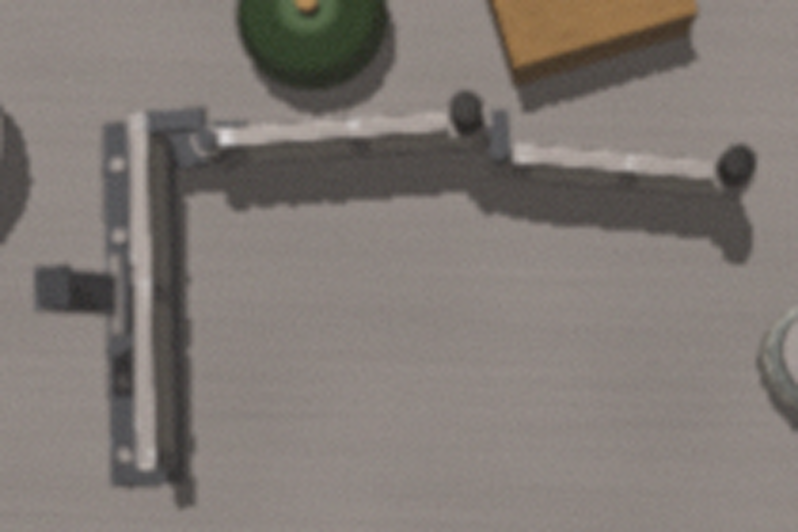

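The crop shows hinge A near (205,140), the middle knob at (465,110), the end knob at (735,165) and the keeper at (75,290). The measured positions are consistent with the stated geometry: end knob about (0.6345,-0.155), middle knob (0.6645,0.0155), hinge A about (0.646,0.183), hinge B about (0.644,-0.007), and a gate yaw of about 0.079. Moving to the end knob now.

{"api": "arm_command", "payload": {
  "moves": [
    {"hand": 1,"dp": [-0.038,-0.035,0],"twist": 0},
    {"hand": 1,"dp": [-0.038,-0.035,0],"twist": 0},
    {"hand": 1,"dp": [-0.038,-0.035,0],"twist": 0},
    {"hand": 1,"dp": [-0.038,-0.035,0],"twist": 0},
    {"hand": 1,"dp": [-0.038,-0.035,0],"twist": 0},
    {"hand": 1,"dp": [-0.038,-0.035,0],"twist": 0},
    {"hand": 1,"dp": [-0.038,-0.035,0],"twist": 0},
    {"hand": 1,"dp": [-0.038,-0.035,0],"twist": 0},
    {"hand": 1,"dp": [-0.038,-0.035,0],"twist": 0},
    {"hand": 1,"dp": [-0.038,-0.035,0],"twist": 0}
  ],
  "force": 8
}}

```text
t: 1.35
tcp_pos: [0.4283, 0.1532, 0.2223]
eef_rot: [-0.0, 0.117, 0.993, 0.0]
wrist_force: [1.0, -0.3, -0.2]
grip_width: 1.0
grasp_force: 0.0
```

{"api": "arm_command", "payload": {
  "moves": [
    {"hand": 1,"dp": [-0.038,-0.035,0],"twist": 0},
    {"hand": 1,"dp": [-0.038,-0.035,0],"twist": 0},
    {"hand": 1,"dp": [-0.038,-0.035,0],"twist": 0},
    {"hand": 1,"dp": [-0.038,-0.035,0],"twist": 0},
    {"hand": 1,"dp": [0,0,0],"twist": 0.17},
    {"hand": 1,"dp": [0,0,0],"twist": 0.17},
    {"hand": 1,"dp": [0,0,0],"twist": 0.17},
    {"hand": 1,"dp": [0,0,0],"twist": 0.17},
    {"hand": 1,"dp": [0,0,0],"twist": 0.17},
    {"hand": 1,"dp": [0,0,0],"twist": 0.12}
  ]
}}

```text
t: 2.6
tcp_pos: [0.5428, -0.0168, 0.222]
eef_rot: [-0.0, 0.568, 0.823, -0.0]
wrist_force: [-0.2, 0.4, 0.9]
grip_width: 0.998
grasp_force: 0.0
```

```bash
cat >> h.py <<'E'
from scipy.spatial.transform import Rotation as Ro
def to(*pts):
    s=sense(); q=s['eef_rot']; M=Ro.from_quat([*q[1:],q[0]]).as_matrix(); c=s['tcp_pos']
    print('t',s['t'],'tcp',c.round(4),'yhead',np.degrees(np.arctan2(M[1,1],M[0,1])).round(1),'z',M[:,2].round(3),'F',s['wrist_force'].round(1),'w',round(s['grip_width']*88,1),'g',s['grasp_force'],'q6',s['joint_pos'][5].round(2),'q',s['joint_pos'].round(2))
    for p in pts: print(p,'dp',(M.T@(np.array(p)-c)).round(4))
E
python3 -c "
from h import *
to((.6345,-.155,.222),(.6345,-.155,.108))"
```

```text
t 2.6 tcp [ 0.5428 -0.0168  0.222 ] yhead 20.7 z [-0.001  0.    -1.   ] F [-0.2  0.4  0.9] w 87.8 g 0.0 q6 -0.45 q [-0.09 -0.06  1.39  0.    1.82 -0.45]
(0.6345, -0.155, 0.222) dp [-1.617e-01  3.690e-02 -1.000e-04]
(0.6345, -0.155, 0.108) dp [-0.1618  0.037   0.1139]
```

{"api": "arm_command", "payload": {
  "moves": [
    {"hand": 1,"dp": [-0.04,0.009,0],"twist": 0},
    {"hand": 1,"dp": [-0.04,0.009,0],"twist": 0},
    {"hand": 1,"dp": [-0.04,0.009,0],"twist": 0},
    {"hand": 1,"dp": [-0.042,0.01,0],"twist": 0},
    {"hand": 1,"dp": [0,0,0.04],"twist": 0},
    {"hand": 1,"dp": [0,0,0.04],"twist": 0},
    {"hand": 1,"dp": [0,0,0.033],"twist": 0},
    {"hand": 1,"dp": [0,0,0],"twist": 0}
  ]
}}

```text
t: 3.6
tcp_pos: [0.6334, -0.1542, 0.1052]
eef_rot: [-0.004, 0.567, 0.824, -0.001]
wrist_force: [0.0, 0.1, 1.1]
grip_width: 1.003
grasp_force: 0.0
```

```bash
python3 - <<'E'
from h import *
to((.6345,-.155,.108))
p,d=snap('scene','scene1'); cv2.imwrite('pics/crop2.png',cv2.resize(np.ascontiguousarray(p[110:290,190:430,::-1]),None,fx=3.3,fy=3.3))
E
```

```text
t 3.6 tcp [ 0.6334 -0.1542  0.1052] yhead 21.0 z [-0.008  0.002 -1.   ] F [0.  0.1 1.1] w 88.2 g 0.0 q6 -0.66 q [-0.29  0.25  1.27 -0.    1.64 -0.66]
(0.6345, -0.155, 0.108) dp [-0.0011  0.0007 -0.0028]
```

View pics/crop2.png

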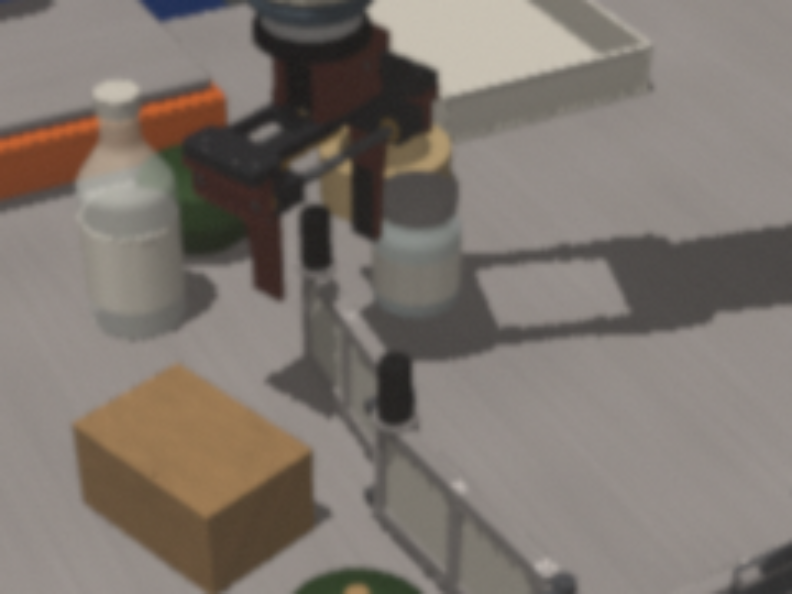

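The crop shows the end knob (315,238) between the two fingers, with the spray and jar clear of them. Closing softly.

{"api": "arm_command", "payload": {
  "moves": [
    {"hand": -1,"dp": [0,0,-0.002],"twist": 0},
    {"hand": -1,"dp": [0,0,0],"twist": 0},
    {"hand": -1,"dp": [0,0,0],"twist": 0},
    {"hand": -1,"dp": [0,0,0],"twist": 0},
    {"hand": -1,"dp": [0,0,0],"twist": 0},
    {"hand": -1,"dp": [0,0,0],"twist": 0}
  ],
  "force": 8
}}

```text
t: 4.4
tcp_pos: [0.6355, -0.1548, 0.1115]
eef_rot: [-0.0, 0.567, 0.824, -0.0]
wrist_force: [-0.0, 0.8, -0.4]
grip_width: 0.354
grasp_force: 0.0
```

```bash
cat > arc.py <<'E'
# plan: arc of knob about centre c from current tcp; alternate twist and shift rows
from h import *
def arc(c,r,h1s,tw,kr=1):
    s=sense();q=s['eef_rot'];M=Ro.from_quat([*q[1:],q[0]]).as_matrix();p=s['tcp_pos'][:2];c=np.array(c)
    hd=np.arctan2(M[1,1],M[0,1]); print('now leaf heading',np.degrees(np.arctan2(*(p-c)[::-1])).round(1),'r',np.hypot(*(p-c)).round(4))
    for h in h1s:
        hd-=tw; n=c+r*np.array([np.cos(np.radians(h)),np.sin(np.radians(h))]); y=np.array([np.cos(hd),np.sin(hd)]); x=np.array([-y[1],y[0]])
        print(h,'twist',tw,'dp',(x@(n-p)).round(4),(y@(n-p)).round(4),n.round(3)); p=n
E
python3 -c "
from arc import *
to()
arc((.6440,-.0072),.149,range(-104,-275,-10),.15)"
```

```text
t 4.4 tcp [ 0.6355 -0.1548  0.1115] yhead 21.0 z [-0.  0. -1.] F [-0.   0.8 -0.4] w 31.1 g 0.0 q6 -0.66 q [-0.29  0.24  1.26 -0.    1.64 -0.66]
now leaf heading -93.3 r 0.1478
-104 twist 0.15 dp 0.0088 -0.0262 [ 0.608 -0.152]
-114 twist 0.15 dp 0.0101 -0.0239 [ 0.583 -0.143]
-124 twist 0.15 dp 0.0106 -0.0237 [ 0.561 -0.131]
-134 twist 0.15 dp 0.0112 -0.0234 [ 0.54  -0.114]
-144 twist 0.15 dp 0.0118 -0.0231 [ 0.523 -0.095]
-154 twist 0.15 dp 0.0124 -0.0228 [ 0.51  -0.073]
-164 twist 0.15 dp 0.0129 -0.0225 [ 0.501 -0.048]
-174 twist 0.15 dp 0.0135 -0.0222 [ 0.496 -0.023]
-184 twist 0.15 dp 0.014 -0.0219 [0.495 0.003]
-194 twist 0.15 dp 0.0145 -0.0215 [0.499 0.029]
-204 twist 0.15 dp 0.0151 -0.0212 [0.508 0.053]
-214 twist 0.15 dp 0.0156 -0.0208 [0.52  0.076]
-224 twist 0.15 dp 0.0161 -0.0204 [0.537 0.096]
-234 twist 0.15 dp 0.0166 -0.02 [0.556 0.113]
-244 twist 0.15 dp 0.0171 -0.0196 [0.579 0.127]
-254 twist 0.15 dp 0.0175 -0.0192 [0.603 0.136]
-264 twist 0.15 dp 0.018 -0.0187 [0.628 0.141]
-274 twist 0.15 dp 0.0185 -0.0183 [0.654 0.141]
```

{"api": "arm_command", "payload": {
  "moves": [
    {"hand": -1,"dp": [0,0,0.003],"twist": 0},
    {"hand": -1,"dp": [0,0,0],"twist": 0},
    {"hand": -1,"dp": [0,0,0],"twist": 0},
    {"hand": -1,"dp": [0,0,0],"twist": 0}
  ],
  "force": 8
}}

```text
t: 4.9
tcp_pos: [0.6357, -0.1549, 0.109]
eef_rot: [0.0, 0.567, 0.824, 0.0]
wrist_force: [-0.9, -0.6, 3.3]
grip_width: 0.249
grasp_force: 8.0
```

{"api": "arm_command", "payload": {
  "moves": [
    {"hand": -1,"dp": [0,0,0],"twist": 0.15},
    {"hand": -1,"dp": [0.009,-0.026,0],"twist": 0},
    {"hand": -1,"dp": [0,0,0],"twist": 0.15},
    {"hand": -1,"dp": [0.01,-0.024,0],"twist": 0},
    {"hand": -1,"dp": [0,0,0],"twist": 0.15},
    {"hand": -1,"dp": [0.0105,-0.0235,0],"twist": 0},
    {"hand": -1,"dp": [0,0,0],"twist": 0.15},
    {"hand": -1,"dp": [0.011,-0.0235,0],"twist": 0}
  ]
}}

```text
t: 5.9
tcp_pos: [0.5407, -0.1154, 0.1088]
eef_rot: [0.001, 0.786, 0.619, -0.0]
wrist_force: [1.0, 0.3, 5.6]
grip_width: 0.25
grasp_force: 8.0
```

```bash
python3 -c "
from arc import *
to()
arc((.6440,-.0072),.149,range(-144,-200,-10),.15)"
```

```text
t 5.9 tcp [ 0.5407 -0.1154  0.1088] yhead -13.6 z [ 0.    -0.001 -1.   ] F [1.  0.3 5.6] w 22.0 g 8.000747859477997 q6 -0.03 q [-0.27 -0.03  1.55 -0.    1.62 -0.03]
now leaf heading -133.7 r 0.1496
-144 twist 0.15 dp 0.0126 -0.0238 [ 0.523 -0.095]
-154 twist 0.15 dp 0.0123 -0.0229 [ 0.51  -0.073]
-164 twist 0.15 dp 0.0128 -0.0226 [ 0.501 -0.048]
-174 twist 0.15 dp 0.0134 -0.0223 [ 0.496 -0.023]
-184 twist 0.15 dp 0.0139 -0.0219 [0.495 0.003]
-194 twist 0.15 dp 0.0145 -0.0216 [0.499 0.029]
```

{"api": "arm_command", "payload": {
  "moves": [
    {"hand": -1,"dp": [0,0,0],"twist": 0.15},
    {"hand": -1,"dp": [0.0125,-0.0235,0],"twist": 0},
    {"hand": -1,"dp": [0,0,0],"twist": 0.15},
    {"hand": -1,"dp": [0.0125,-0.023,0],"twist": 0},
    {"hand": -1,"dp": [0,0,0],"twist": 0.15},
    {"hand": -1,"dp": [0.013,-0.0225,0],"twist": 0},
    {"hand": -1,"dp": [0,0,0],"twist": 0.15},
    {"hand": -1,"dp": [0.0135,-0.0225,0],"twist": 0},
    {"hand": -1,"dp": [0,0,0],"twist": 0.15},
    {"hand": -1,"dp": [0.014,-0.022,0],"twist": 0}
  ]
}}

```text
t: 7.15
tcp_pos: [0.4954, 0.0039, 0.109]
eef_rot: [0.0, 0.958, 0.288, 0.0]
wrist_force: [1.8, -1.0, 3.2]
grip_width: 0.246
grasp_force: 8.0
```

```bash
python3 -c "
from arc import *
to()
arc((.6440,-.0072),.149,range(-194,-275,-10),.15)"
```

```text
t 7.15 tcp [0.4954 0.0039 0.109 ] yhead -56.6 z [ 0.    -0.001 -1.   ] F [ 1.8 -1.   3.2] w 21.7 g 8.000066801905632 q6 0.93 q [-0.06 -0.19  1.7  -0.    1.63  0.93]
now leaf heading 175.7 r 0.149
-194 twist 0.15 dp 0.0142 -0.021 [0.499 0.029]
-204 twist 0.15 dp 0.015 -0.0212 [0.508 0.053]
-214 twist 0.15 dp 0.0155 -0.0208 [0.52  0.076]
-224 twist 0.15 dp 0.016 -0.0205 [0.537 0.096]
-234 twist 0.15 dp 0.0165 -0.0201 [0.556 0.113]
-244 twist 0.15 dp 0.017 -0.0196 [0.579 0.127]
-254 twist 0.15 dp 0.0175 -0.0192 [0.603 0.136]
-264 twist 0.15 dp 0.0179 -0.0188 [0.628 0.141]
-274 twist 0.15 dp 0.0184 -0.0183 [0.654 0.141]
```

{"api": "arm_command", "payload": {
  "moves": [
    {"hand": -1,"dp": [0,0,0],"twist": 0.15},
    {"hand": -1,"dp": [0.014,-0.021,0],"twist": 0},
    {"hand": -1,"dp": [0,0,0],"twist": 0.15},
    {"hand": -1,"dp": [0.015,-0.021,0],"twist": 0},
    {"hand": -1,"dp": [0,0,0],"twist": 0.15},
    {"hand": -1,"dp": [0.0155,-0.021,0],"twist": 0},
    {"hand": -1,"dp": [0,0,0],"twist": 0.15},
    {"hand": -1,"dp": [0.016,-0.0205,0],"twist": 0},
    {"hand": -1,"dp": [0,0,0],"twist": 0.15},
    {"hand": -1,"dp": [0.0165,-0.02,0],"twist": 0}
  ]
}}

```text
t: 8.4
tcp_pos: [0.5559, 0.1135, 0.109]
eef_rot: [0.0, 0.997, -0.083, 0.0]
wrist_force: [1.2, -2.6, 4.5]
grip_width: 0.25
grasp_force: 8.0
```

```bash
python3 -c "
from arc import *
to()
arc((.6440,-.0072),.149,(-244,-254,-262,-270),.12)"
```

```text
t 8.4 tcp [0.5559 0.1135 0.109 ] yhead -99.5 z [ 0.    -0.001 -1.   ] F [ 1.2 -2.6  4.5] w 22.0 g 8.000592738389969 q6 1.88 q [ 0.14  0.01  1.51 -0.    1.62  1.88]
now leaf heading 126.1 r 0.1495
-244 twist 0.12 dp 0.0182 -0.0191 [0.579 0.127]
-254 twist 0.12 dp 0.0186 -0.0181 [0.603 0.136]
-262 twist 0.12 dp 0.0154 -0.0139 [0.623 0.14 ]
-270 twist 0.12 dp 0.0157 -0.0136 [0.644 0.142]
```

{"api": "arm_command", "payload": {
  "moves": [
    {"hand": -1,"dp": [0,0,0],"twist": 0.12},
    {"hand": -1,"dp": [0.018,-0.019,0],"twist": 0},
    {"hand": -1,"dp": [0,0,0],"twist": 0.12},
    {"hand": -1,"dp": [0.0185,-0.018,0],"twist": 0},
    {"hand": -1,"dp": [0,0,0],"twist": 0.12},
    {"hand": -1,"dp": [0.0155,-0.014,0],"twist": 0},
    {"hand": -1,"dp": [0.006,-0.004,0],"twist": 0},
    {"hand": -1,"dp": [0,0,0],"twist": 0}
  ]
}}

```text
t: 9.4
tcp_pos: [0.6308, 0.1398, 0.1089]
eef_rot: [0.001, 0.966, -0.259, 0.001]
wrist_force: [1.1, -4.3, 3.4]
grip_width: 0.252
grasp_force: 8.0
```

```bash
python3 -c "
from arc import *
to()
arc((.6440,-.0072),.149,(-270,),0)
p,d=snap('top','top2'); cv2.imwrite('pics/crop3.png',cv2.resize(np.ascontiguousarray(p[170:330,170:370,::-1]),None,fx=3.5,fy=3.5))"
```

```text
t 9.4 tcp [0.6308 0.1398 0.1089] yhead -120.1 z [ 0.001 -0.002 -1.   ] F [ 1.1 -4.3  3.4] w 22.1 g 8.000286966562271 q6 2.26 q [ 0.17  0.22  1.29 -0.    1.63  2.26]
now leaf heading 95.1 r 0.1476
-270 twist 0 dp 0.0104 -0.0083 [0.644 0.142]
```

View pics/crop3.png

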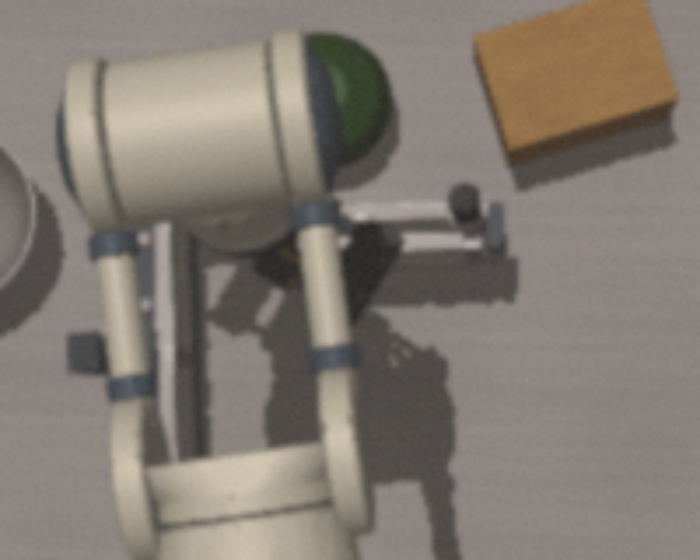

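The crop shows the end leaf (430,240) lying parallel and close to the middle leaf (400,210), with the middle knob at (463,203). A small extra push should seat it on the stop.

{"api": "arm_command", "payload": {
  "moves": [
    {"hand": -1,"dp": [0.004,-0.002,0],"twist": 0},
    {"hand": -1,"dp": [0.003,-0.002,0],"twist": 0},
    {"hand": -1,"dp": [0,0,0],"twist": 0},
    {"hand": -1,"dp": [0,0,0],"twist": 0}
  ]
}}

```text
t: 9.95
tcp_pos: [0.6367, 0.1374, 0.1088]
eef_rot: [0.004, 0.966, -0.26, -0.001]
wrist_force: [-6.6, -13.1, 7.0]
grip_width: 0.251
grasp_force: 8.0
```

```bash
python3 -c "
from arc import *
to()"
```

```text
t 9.95 tcp [0.6367 0.1374 0.1088] yhead -120.1 z [-0.004 -0.006 -1.   ] F [ -6.6 -13.1   7. ] w 22.1 g 8.000595280900598 q6 2.26 q [ 0.16  0.24  1.27 -0.01  1.64  2.26]
```

{"api": "arm_command", "payload": {
  "moves": [
    {"hand": 0,"dp": [-0.003,0.004,0],"twist": 0},
    {"hand": 0,"dp": [0,0,0],"twist": 0},
    {"hand": 0,"dp": [0,0,0],"twist": 0},
    {"hand": 0,"dp": [0,0,-0.03],"twist": 0},
    {"hand": 0,"dp": [0,0,-0.05],"twist": 0},
    {"hand": 0,"dp": [0,0,0],"twist": -0.17},
    {"hand": 0,"dp": [0,0,0],"twist": -0.17},
    {"hand": 0,"dp": [0,0,0],"twist": -0.17},
    {"hand": 0,"dp": [0,0,0],"twist": -0.17},
    {"hand": 0,"dp": [0,0,0],"twist": -0.17}
  ]
}}

```text
t: 11.2
tcp_pos: [0.6336, 0.1398, 0.1883]
eef_rot: [-0.0, 0.986, 0.166, -0.0]
wrist_force: [1.0, 0.1, -0.4]
grip_width: 0.501
grasp_force: 0.0
```

{"api": "arm_command", "payload": {
  "moves": [
    {"hand": 0,"dp": [0,0,0],"twist": -0.17},
    {"hand": 0,"dp": [0,0,0],"twist": -0.17},
    {"hand": 0,"dp": [0,0,0],"twist": -0.17},
    {"hand": 0,"dp": [0,0,0],"twist": -0.17},
    {"hand": 0,"dp": [0,0,0],"twist": -0.17},
    {"hand": 0,"dp": [0,0,0],"twist": -0.17},
    {"hand": 0,"dp": [0,0,0],"twist": -0.17},
    {"hand": 0,"dp": [0,0,0],"twist": -0.17}
  ]
}}

```text
t: 12.2
tcp_pos: [0.6336, 0.1398, 0.1883]
eef_rot: [-0.0, 0.663, 0.749, 0.0]
wrist_force: [0.0, 1.1, -0.5]
grip_width: 0.501
grasp_force: 0.0
```

```bash
python3 - <<'E'
from arc import *
for n in('scene','top'):
    p,d=snap(n,n+'3'); X=cloud(n,p,d)
    for k,c in (('M',(.665,.0155)),('E',(.633,.14))):
        m=(d>0)&(np.hypot(X[...,0]-c[0],X[...,1]-c[1])<.03)&(X[...,2]>.112)&(X[...,2]<.15)
        if m.sum(): Z=X[m]; print(n,k,m.sum(),Z.mean(0).round(4),Z[Z[:,2]>Z[:,2].max()-.012].mean(0).round(4))
to((.665,.0155,.19))
E
```

```text
scene M 188 [0.6594 0.0191 0.1332] [0.6583 0.0174 0.143 ]
scene E 220 [0.6325 0.1473 0.1335] [0.6312 0.1453 0.1431]
top M 79 [0.6526 0.0146 0.1408] [0.654  0.0144 0.1442]
t 12.3 tcp [0.6336 0.1398 0.1883] yhead 6.7 z [-0.  0. -1.] F [-0.4 -0.9 -0.2] w 44.3 g 0.0 q6 0.05 q [0.16 0.22 1.15 0.   1.77 0.05]
(0.665, 0.0155, 0.19) dp [-0.1271  0.0166 -0.0017]
```

{"api": "arm_command", "payload": {
  "moves": [
    {"hand": 0,"dp": [-0.042,0.0025,0],"twist": 0},
    {"hand": 0,"dp": [-0.042,0.0025,0],"twist": 0},
    {"hand": 0,"dp": [-0.0425,0.0025,0],"twist": 0},
    {"hand": 0,"dp": [0,0,0],"twist": 0},
    {"hand": 0,"dp": [0,0,0.04],"twist": 0},
    {"hand": 0,"dp": [0,0,0.036],"twist": 0},
    {"hand": -1,"dp": [0,0,0],"twist": 0},
    {"hand": -1,"dp": [0,0,0],"twist": 0},
    {"hand": -1,"dp": [0,0,0],"twist": 0},
    {"hand": -1,"dp": [0,0,0],"twist": 0}
  ],
  "force": 12
}}

```text
t: 13.55
tcp_pos: [0.6567, 0.015, 0.1152]
eef_rot: [0.001, 0.665, 0.747, 0.001]
wrist_force: [0.1, 1.4, 4.6]
grip_width: 0.249
grasp_force: 12.0
```

```bash
python3 -c "
from arc import *
to()
arc((.646,.183),.169,range(-95,-190,-9),.15)"
```

```text
t 13.55 tcp [0.6567 0.015  0.1152] yhead 6.7 z [ 0.004  0.    -1.   ] F [0.1 1.4 4.6] w 21.9 g 12.001382857561111 q6 -0.15 q [-0.03  0.25  1.25  0.    1.64 -0.15]
now leaf heading -86.4 r 0.1684
-95 twist 0.15 dp -0.0012 -0.0254 [0.631 0.015]
-104 twist 0.15 dp -0.0005 -0.0265 [0.605 0.019]
-113 twist 0.15 dp -0.0003 -0.0265 [0.58  0.027]
-122 twist 0.15 dp -0.0001 -0.0265 [0.556 0.04 ]
-131 twist 0.15 dp 0.0001 -0.0265 [0.535 0.055]
-140 twist 0.15 dp 0.0003 -0.0265 [0.517 0.074]
-149 twist 0.15 dp 0.0005 -0.0265 [0.501 0.096]
-158 twist 0.15 dp 0.0006 -0.0265 [0.489 0.12 ]
-167 twist 0.15 dp 0.0008 -0.0265 [0.481 0.145]
-176 twist 0.15 dp 0.001 -0.0265 [0.477 0.171]
-185 twist 0.15 dp 0.0012 -0.0265 [0.478 0.198]
```

{"api": "arm_command", "payload": {
  "moves": [
    {"hand": -1,"dp": [0,0,0],"twist": 0.15},
    {"hand": -1,"dp": [-0.001,-0.0255,0],"twist": 0},
    {"hand": -1,"dp": [0,0,0],"twist": 0.15},
    {"hand": -1,"dp": [-0.0005,-0.0265,0],"twist": 0},
    {"hand": -1,"dp": [0,0,0],"twist": 0.15},
    {"hand": -1,"dp": [0,-0.0265,0],"twist": 0},
    {"hand": -1,"dp": [0,0,0],"twist": 0.15},
    {"hand": -1,"dp": [0,-0.0265,0],"twist": 0},
    {"hand": -1,"dp": [0,0,0],"twist": 0.15},
    {"hand": -1,"dp": [0,-0.0265,0],"twist": 0}
  ]
}}

```text
t: 14.8
tcp_pos: [0.537, 0.0566, 0.1151]
eef_rot: [0.001, 0.893, 0.451, 0.004]
wrist_force: [9.3, 8.8, 1.5]
grip_width: 0.249
grasp_force: 12.0
```

```bash
python3 -c "
from arc import *
to()
arc((.646,.183),.169,range(-140,-190,-9),.15)"
```

```text
t 14.8 tcp [0.537  0.0566 0.1151] yhead -36.4 z [ 0.008  0.003 -1.   ] F [9.3 8.8 1.5] w 21.9 g 12.00096532702446 q6 0.68 q [ 0.04 -0.07  1.59  0.    1.62  0.68]
now leaf heading -130.8 r 0.1669
-140 twist 0.15 dp -0.0019 -0.027 [0.517 0.074]
-149 twist 0.15 dp 0.0004 -0.0265 [0.501 0.096]
-158 twist 0.15 dp 0.0006 -0.0265 [0.489 0.12 ]
-167 twist 0.15 dp 0.0008 -0.0265 [0.481 0.145]
-176 twist 0.15 dp 0.001 -0.0265 [0.477 0.171]
-185 twist 0.15 dp 0.0012 -0.0265 [0.478 0.198]
```

{"api": "arm_command", "payload": {
  "moves": [
    {"hand": -1,"dp": [0,0,0],"twist": 0.15},
    {"hand": -1,"dp": [0.002,-0.0265,0],"twist": 0},
    {"hand": -1,"dp": [0,0,0],"twist": 0.15},
    {"hand": -1,"dp": [0.001,-0.0265,0],"twist": 0},
    {"hand": -1,"dp": [0,0,0],"twist": 0.15},
    {"hand": -1,"dp": [0.001,-0.0265,0],"twist": 0},
    {"hand": -1,"dp": [0,0,0],"twist": 0.15},
    {"hand": -1,"dp": [0.001,-0.0265,0],"twist": 0}
  ]
}}

```text
t: 15.8
tcp_pos: [0.4846, 0.1461, 0.1152]
eef_rot: [0.001, 0.986, 0.166, 0.003]
wrist_force: [7.8, 0.3, 2.2]
grip_width: 0.246
grasp_force: 12.0
```

```bash
python3 -c "
from arc import *
to()
arc((.646,.183),.168,(-172,-176,-180),.08)"
```

```text
t 15.8 tcp [0.4846 0.1461 0.1152] yhead -70.9 z [ 0.006 -0.    -1.   ] F [7.8 0.3 2.2] w 21.7 g 11.999861598014832 q6 1.46 q [ 0.23 -0.16  1.67 -0.    1.63  1.46]
now leaf heading -167.1 r 0.1656
-172 twist 0.08 dp -0.0014 -0.0144 [0.48 0.16]
-176 twist 0.08 dp 0.0008 -0.0117 [0.478 0.171]
-180 twist 0.08 dp 0.0007 -0.0117 [0.478 0.183]
```

{"api": "arm_command", "payload": {
  "moves": [
    {"hand": -1,"dp": [0,0,0],"twist": 0.12},
    {"hand": -1,"dp": [0.001,-0.015,0],"twist": 0},
    {"hand": -1,"dp": [0,0,0],"twist": 0.13},
    {"hand": -1,"dp": [0.001,-0.0115,0],"twist": 0},
    {"hand": -1,"dp": [0,-0.004,0],"twist": 0},
    {"hand": -1,"dp": [0,0,0],"twist": 0},
    {"hand": -1,"dp": [0,0,0],"twist": 0}
  ]
}}

```text
t: 16.68
tcp_pos: [0.4817, 0.1711, 0.115]
eef_rot: [0.006, 0.999, 0.042, 0.002]
wrist_force: [2.6, -22.8, 8.9]
grip_width: 0.246
grasp_force: 12.0
```

```bash
python3 -c "
from arc import *
to()
arc((.646,.183),.168,(-172,-176,-180),.0)"
```

```text
t 16.675 tcp [0.4817 0.1711 0.115 ] yhead -85.2 z [ 0.004 -0.012 -1.   ] F [  2.6 -22.8   8.9] w 21.7 g 12.0012919139117 q6 1.77 q [ 0.28 -0.14  1.65 -0.01  1.63  1.77]
now leaf heading -175.8 r 0.1647
-172 twist 0.0 dp -0.0031 0.0112 [0.48 0.16]
-176 twist 0.0 dp -0.0002 -0.0117 [0.478 0.171]
-180 twist 0.0 dp 0.0006 -0.0117 [0.478 0.183]
```

{"api": "arm_command", "payload": {
  "moves": [
    {"hand": -1,"dp": [0,0.003,0],"twist": 0},
    {"hand": -0.2,"dp": [0,0,0],"twist": 0},
    {"hand": -0.2,"dp": [0,0,0],"twist": 0},
    {"hand": -0.2,"dp": [0,0,0],"twist": 0},
    {"hand": -0.2,"dp": [0,0,-0.03],"twist": 0},
    {"hand": -0.2,"dp": [0,0,-0.05],"twist": 0},
    {"hand": -1,"dp": [0,0,-0.05],"twist": 0},
    {"hand": -1,"dp": [0,-0.05,0],"twist": 0},
    {"hand": -1,"dp": [0,-0.05,0],"twist": 0},
    {"hand": -1,"dp": [0,-0.05,0],"twist": 0}
  ]
}}

```text
t: 17.92
tcp_pos: [0.4668, 0.3253, 0.2425]
eef_rot: [-0.0, 0.999, 0.044, -0.0]
wrist_force: [0.2, -0.1, 0.1]
grip_width: 0.011
grasp_force: 0.0
```

```bash
python3 - <<'E'
from arc import *
gx=np.array([.997,.079]);gy=np.array([-.079,.997]);A=np.array([.646,.183])
p,d=snap('scene','scene4'); X=cloud('scene',p,d); G=np.stack([(X[...,:2]-A)@gx,(X[...,:2]-A)@gy,X[...,2]],-1)
for k,c in (('M',(-.17,0)),('E',(-.04,.022))):
    m=(d>0)&(np.hypot(G[...,0]-c[0],G[...,1]-c[1])<.03)&(G[...,2]>.112)&(G[...,2]<.15); Z=G[m]
    if len(Z): print(k,len(Z),Z[Z[:,2]>Z[:,2].max()-.012].mean(0).round(4))
m=(d>0)&(abs(G[...,0]+.1)<.04)&(abs(G[...,1]-.08)<.05)&(G[...,2]>.115)&(G[...,2]<.2)
Z=G[m]; print('keeper',len(Z),Z.min(0).round(3),Z.max(0).round(3),np.median(Z,0).round(3))
cv2.imwrite('pics/crop4.png',cv2.resize(np.ascontiguousarray(p[200:380,290:510,::-1]),None,fx=3.3,fy=3.3))
to((*(A+gx*-.1+gy*.145),.15))
E
```

```text
M 215 [-0.164   0.0035  0.1431]
E 238 [-0.0341  0.0294  0.1433]
keeper 338 [-0.11   0.054  0.115] [-0.071  0.097  0.187] [-0.091  0.083  0.176]
t 17.975 tcp [0.4651 0.3305 0.2413] yhead -84.7 z [-0.002  0.003 -1.   ] F [-3.   1.  -0.6] w 0.7 g 0.0 q6 2.04 q [0.56 0.02 1.27 0.   1.85 2.04]
(np.float64(0.534845), np.float64(0.319665), 0.15) dp [0.0686 0.0175 0.0911]
```

View pics/crop4.png

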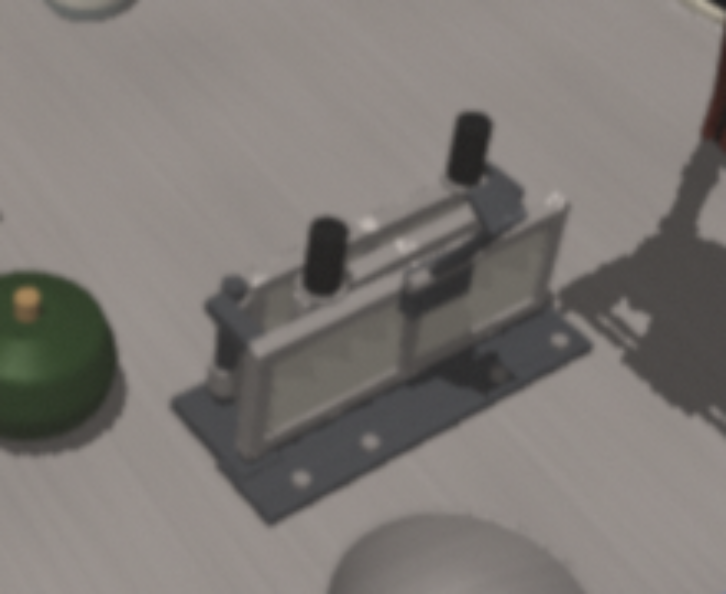

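The crop shows both leaves folded beside the fixed leaf, with the knobs at (325,255) and (468,150). The keeper still leans outward, its tip at (495,200). Next the closed fingers go outside the keeper and push it over.

{"api": "arm_command", "payload": {
  "moves": [
    {"hand": -1,"dp": [0.037,0.009,0],"twist": 0},
    {"hand": -1,"dp": [0.0375,0.0085,0],"twist": 0},
    {"hand": -1,"dp": [0,0,0],"twist": 0},
    {"hand": -1,"dp": [0,0,0.045],"twist": 0},
    {"hand": -1,"dp": [0,0,0.046],"twist": 0},
    {"hand": -1,"dp": [0,0.015,0],"twist": 0},
    {"hand": -1,"dp": [0,0.015,0],"twist": 0},
    {"hand": -1,"dp": [0,0.015,0],"twist": 0},
    {"hand": -1,"dp": [0,0.015,0],"twist": 0},
    {"hand": -1,"dp": [0,0,0],"twist": 0}
  ]
}}

```text
t: 19.23
tcp_pos: [0.5488, 0.2514, 0.1528]
eef_rot: [-0.0, 0.999, 0.042, 0.001]
wrist_force: [-0.6, 1.0, 0.4]
grip_width: 0.004
grasp_force: 0.0
```

```bash
cat >> arc.py <<'E'
def keep():
    gx=np.array([.997,.079]);gy=np.array([-.079,.997]);A=np.array([.652,.1835])
    p,d=snap('scene','k'); X=cloud('scene',p,d); G=np.stack([(X[...,:2]-A)@gx,(X[...,:2]-A)@gy,X[...,2]],-1)
    s=sense(); print('tcp in gate',((s['tcp_pos'][:2]-A)@gx).round(4),((s['tcp_pos'][:2]-A)@gy).round(4)); to()
    return p,d,G
E
python3 - <<'E'
from arc import *
p,d,G=keep()
cv2.imwrite('pics/crop5.png',cv2.resize(np.ascontiguousarray(p[180:360,300:520,::-1]),None,fx=3.3,fy=3.3))
E
```

```text
tcp in gate -0.0978 0.0764
t 19.275 tcp [0.5485 0.252  0.1522] yhead -85.1 z [ 0.001  0.    -1.   ] F [0.  0.3 0.1] w 0.4 g 0.0 q6 1.86 q [ 0.37  0.1   1.35 -0.    1.7   1.86]
```

View pics/crop5.png

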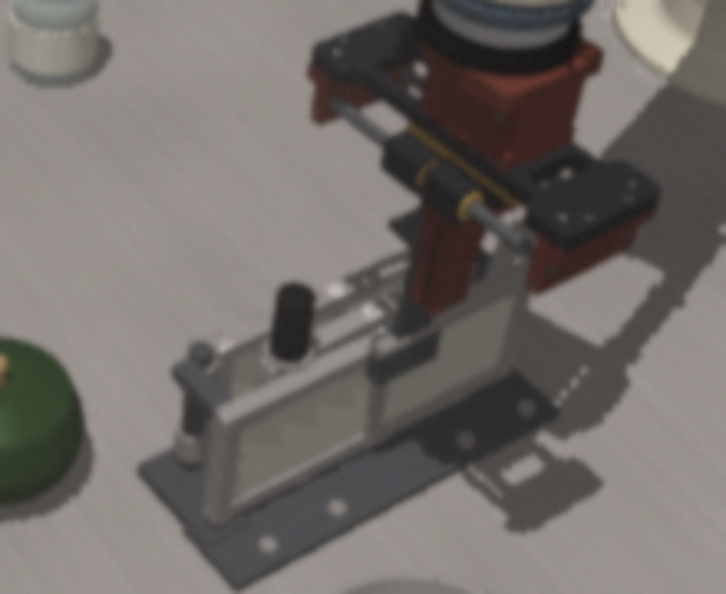

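The crop shows the keeper standing about upright in front of the fingers (at (410,260)). I keep pushing, then lift over it and press down.

{"api": "arm_command", "payload": {
  "moves": [
    {"hand": -1,"dp": [0,0.013,0],"twist": 0},
    {"hand": -1,"dp": [0,0.013,0],"twist": 0},
    {"hand": -1,"dp": [0,0.013,0],"twist": 0},
    {"hand": -1,"dp": [0,0.012,0],"twist": 0},
    {"hand": -1,"dp": [0,0,0],"twist": 0},
    {"hand": -1,"dp": [0,-0.015,-0.025],"twist": 0},
    {"hand": -1,"dp": [0,0,-0.025],"twist": 0},
    {"hand": -1,"dp": [0,0.037,0],"twist": 0},
    {"hand": -1,"dp": [0,0,0],"twist": 0}
  ]
}}

```text
t: 20.4
tcp_pos: [0.5549, 0.1787, 0.2021]
eef_rot: [0.0, 0.999, 0.042, 0.0]
wrist_force: [-0.6, 0.7, 0.0]
grip_width: 0.006
grasp_force: 0.0
```

```bash
python3 - <<'E'
from arc import *
p,d,G=keep()
cv2.imwrite('pics/crop6.png',cv2.resize(np.ascontiguousarray(p[180:360,300:520,::-1]),None,fx=3.3,fy=3.3))
E
```

```text
tcp in gate -0.0974 0.0039
t 20.45 tcp [0.5546 0.1797 0.2017] yhead -85.1 z [ 0.  0. -1.] F [-0.4 -0.4  0.5] w 0.4 g 0.0 q6 1.74 q [0.25 0.04 1.32 0.   1.78 1.74]
```

View pics/crop6.png

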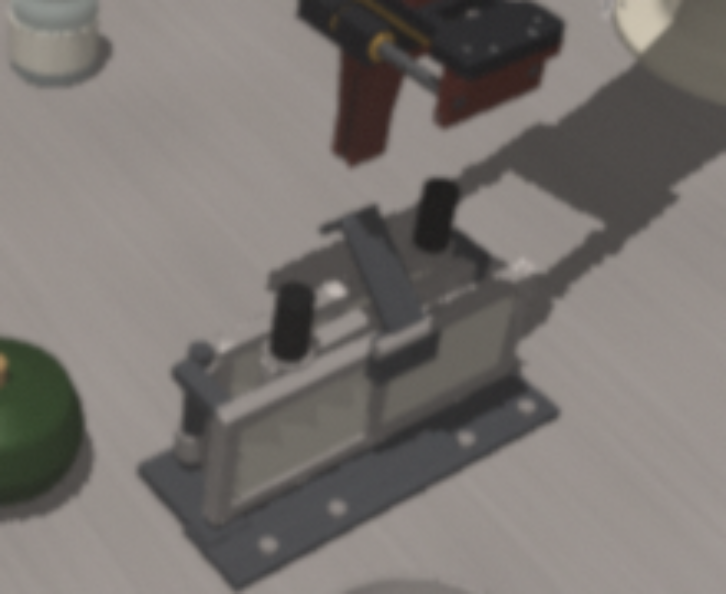

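The crop shows the keeper leaning inward over the leaves at about 0.7 rad, from (405,310) to (350,215), with the fingers above it. Pressing down.

{"api": "arm_command", "payload": {
  "moves": [
    {"hand": -1,"dp": [0,-0.006,0.015],"twist": 0},
    {"hand": -1,"dp": [0,0,0.015],"twist": 0},
    {"hand": -1,"dp": [0,0,0.015],"twist": 0},
    {"hand": -1,"dp": [0,0,0.015],"twist": 0},
    {"hand": -1,"dp": [0,0,0.012],"twist": 0},
    {"hand": -1,"dp": [0,0,0.01],"twist": 0},
    {"hand": -1,"dp": [0,0,0.006],"twist": 0},
    {"hand": -1,"dp": [0,0,0.003],"twist": 0},
    {"hand": -1,"dp": [0,0,0],"twist": 0}
  ]
}}

```text
t: 21.58
tcp_pos: [0.5541, 0.186, 0.1131]
eef_rot: [-0.0, 0.999, 0.043, 0.001]
wrist_force: [-4.7, -2.8, 8.3]
grip_width: 0.004
grasp_force: 4.6
```

```bash
python3 -c "
from arc import *
to()"
```

```text
t 21.575 tcp [0.5541 0.186  0.1131] yhead -85.0 z [ 0.002  0.    -1.   ] F [-4.7 -2.8  8.3] w 0.4 g 4.6445878548547626 q6 1.75 q [ 0.27  0.05  1.46 -0.    1.62  1.75]
```

{"api": "arm_command", "payload": {
  "moves": [
    {"hand": -1,"dp": [0,0,0.002],"twist": 0},
    {"hand": -1,"dp": [0,0,0],"twist": 0},
    {"hand": -1,"dp": [0,0,-0.02],"twist": 0},
    {"hand": -1,"dp": [0,0,-0.05],"twist": 0},
    {"hand": -1,"dp": [0,0,-0.05],"twist": 0},
    {"hand": -1,"dp": [-0.04,0.03,0],"twist": 0},
    {"hand": -1,"dp": [-0.04,0.03,0],"twist": 0},
    {"hand": -1,"dp": [0,0.05,0],"twist": 0},
    {"hand": -1,"dp": [0,0.05,0],"twist": 0},
    {"hand": -1,"dp": [0,0,0],"twist": 0}
  ]
}}

```text
t: 22.82
tcp_pos: [0.4884, 0.0171, 0.2293]
eef_rot: [0.0, 0.999, 0.041, 0.001]
wrist_force: [0.5, 0.0, -0.1]
grip_width: 0.007
grasp_force: 0.0
```

```bash
python3 - <<'E'
from arc import *
p,d,G=keep()
m=(d>0)&(abs(G[...,0]+.097)<.008)&(G[...,1]>-.015)&(G[...,1]<.06)&(G[...,2]>.095)&(G[...,2]<.2); Z=G[m]
print(len(Z),np.polyfit(Z[:,1],Z[:,2],1).round(4))
for c in((-.17,0),(-.04,.022)):
    m=(d>0)&(np.hypot(G[...,0]-c[0],G[...,1]-c[1])<.03)&(G[...,2]>.12)&(G[...,2]<.15);Z=G[m];print(Z[Z[:,2]>Z[:,2].max()-.012].mean(0).round(4))
cv2.imwrite('pics/crop7.png',cv2.resize(np.ascontiguousarray(p[100:360,200:520,::-1]),None,fx=2.3,fy=2.3))
E
```

```text
tcp in gate -0.1762 -0.1514
t 22.875 tcp [0.4884 0.0187 0.2292] yhead -85.2 z [ 0.001  0.    -1.   ] F [ 0.9  0.4 -0.4] w 0.5 g 0.0 q6 1.46 q [-0.03 -0.21  1.51  0.    1.84  1.46]
335 [0.0553 0.1091]
[-0.1705  0.003   0.1436]
[-0.0403  0.0295  0.1433]
```

View pics/crop7.png

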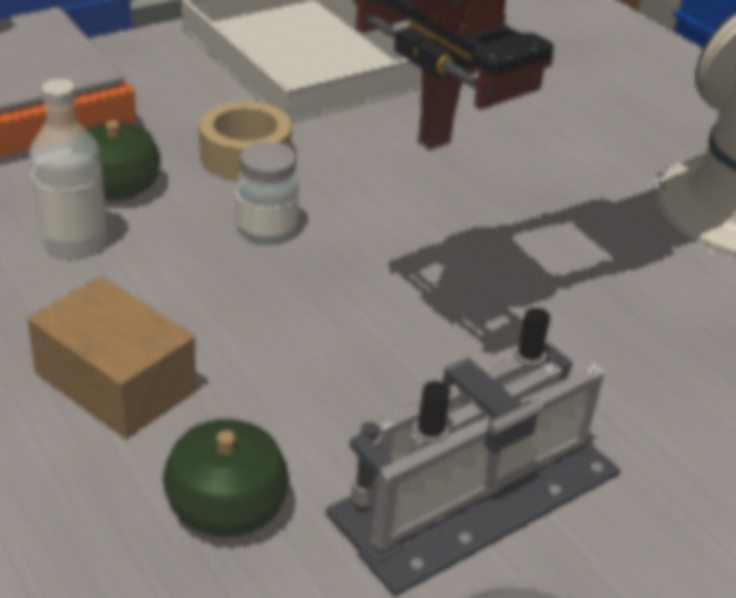

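The crop shows the keeper level across the folded leaves (485,385), both knobs in place, the goods undisturbed and the gripper clear. Handing in.

```bash
python3 -c "
from plant import *
print(hand_in())"
```

```text
the job is handed in; nothing more can be done
None
```

I folded the end leaf flat against the middle leaf, swung both home, pressed the keeper level over them and handed the job in after about 23 s; the last picture showed the goods in view undisturbed, but the hand-in returned no verdict.

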